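# Set the indexing dial to the pegged line and register it

## Task

Push the round indexing dial round by its finger notches until the index line on it lines up with the long scale line that the tall peg stands on, not the one with the low dome stud. With the dial standing there, press the push button on the bench all the way down to register the setting, then leave dial and button alone. Use only closed fingertips: grip and lift nothing, press the button only once the dial is set, and leave the loose parts where they lie.

Things in the scene. Friction and masses are not known exactly. Their poses are not given: they have to be found in the camera images.
- fixture: fixed round dark base, 260 mm diameter, top 31 mm high, white scale lines; origin at the centre of its underside, on the dial's vertical axis; z up. The lines, every 10 degrees, run outward from 98 mm radius, the middle one along its own -x; the two long ones lie 60 degrees either side of that and carry the tall peg and the low stud (which is where varies).
- dial_centre (a point): centre of the flat top of the aluminium dial, 54 mm above the bench. The dial is a disc of 190 mm diameter, underside 32 mm above the bench, with three finger notches in its rim: their middles lie 60 degrees either side of the index line and opposite it.
- notch (a point): middle of the notch opposite the index line, at the height of the dial's underside, 72 mm from the axis. Each notch is open upward and outward and runs from 50 to 95 mm radius; its two nearly radial side walls stand about 57 mm apart at 72 mm radius. Its floor is the fixture's top, 31 mm above the bench.
- dial (a joint): rotation of the dial about the vertical axis (rad), growing counter-clockwise seen from above; 0 when the index line points along the fixture's -x; range -2.4 to 2.4. It turns against friction of 0.2 N m and stays where it is left.
- index_mark (a point): outer end of the dial's black index line (5 mm wide, on the dial's top and down its rim), on the top edge at 95 mm radius, 54 mm above the bench. Its x axis points from there to the dial's centre, z up.
- set_peg_top (a point): centre of the top of the tall round steel peg (14 mm diameter, 30 mm tall, fixed), which stands on the outer end of the target scale line, 118 mm from the dial's axis; 60 mm above the bench.
- home_stud_top (a point): top of the low steel dome stud (14 mm diameter, 5 mm tall, fixed) on the other long scale line, which is not the target.
- register_top (a point): centre of the top of the black round push button (34 mm diameter) on its fixed grey housing; the button is pressed straight down.
- register (a joint): how far the button is pressed (m): 0 up, 0.006 fully down; a spring needs about 5 N for full travel and brings it up again.
- spacer_block: small pale block with two round holes, 30 x 50 x 20 mm, loose; origin at the centre of its underside; to be left where it lies
- bush_1: small cream flanged bush, 24 mm across, 22 mm tall, loose; origin at the centre of its underside; to be left where it lies
- bush_2: small cream flanged bush like bush_1, loose; origin at the centre of its underside; to be left where it lies
- tape_1: roll of black tape lying flat, 62 mm across, 19 mm tall, loose; origin at the centre of its underside; to be left where it lies
Mind the look-alikes: they are no part of the job. What is shaped like the part that bears register_top but blue is not meant.

How it is judged:
By the outcome, as a careful person would: the job done as asked, in the order asked, and still so for the second after the job is handed in, with the robot touching nothing.
It also fails if it takes over 54 s, if anything falls off the work surface, if the arm or the gripper's body presses on something with over 40 N, if the wrist force passes 120 N, or if a joint passes its speed limit or range.

## Robot

A 6-joint arm with a two-finger parallel gripper is mounted at the origin on the work surface; the furniture and walls round the work are solid. World frame = base frame: x ahead of the robot, y to its left, z up, the work surface at z = 0. Lengths are in mm, angles in rad, forces in N, time in s.
With the tool pointing down it reaches from about 300 to 775 mm from the base axis. Payload 14.6 kg.
Tool frame: the origin (TCP) lies at the very end of the fingers, on their centre line; the grasp point (between the pads) lies 19 mm behind it; z points along the fingers, y is the line along which they close (so a half turn about z gives the same grasp; the last joint's range is limited). The gripper opens to 94 mm and grips with 3 to 60 N. Pads are 16 mm wide; open, the fingers measure 119 mm over their backs; the gripper's body (75 mm by 177 mm) begins 78 mm behind the grasp point.
Start: joints at [1.264, 0.3, 1.521, -0, 1.321, -0.067], TCP at [130.628, 534.252, 205.446] pointing down, gripper open.
Joint ranges: [-3.03, 3.03], [-0.79, 2.21], [0.23, 2.52], [-1.04, 4.18], [0, 3.07], [-2.55, 2.55]. Speed limits (rad/s): [2.22, 2.22, 2.57, 3.14, 3.14, 3.14].

## Interface

Orientations are given as [roll, pitch, yaw] about the fixed x, y, z axes, in that order (R = Rz(yaw) Ry(pitch) Rx(roll)).
In Python, from cell import manip, camera, get_calibration gives the robot as it stands.
- The arm moves only by the tool arm_command, never from a script. Its argument "targets" is a list of rows, each an object of numbers: "hand": the opening, from -1 (shut) to 1 (fully open), so that 0 is half open; "x", "y", "z": the shift along the tool's x, y, z in m; "yaw": the turn about the tool's z in rad. In form: [{"hand": .., "x": .., "y": .., "z": .., "yaw": ..}, ...]. A call has 1 to 10 rows; each row shifts and turns the commanded pose from where the row before left it, along the tool's axes as they then stand; what a row does not reach is not made up. A row lasts 1/10 s, in which the tool goes at most 50 mm and 8.59 degrees, less where a joint would pass 70% of its speed; a pose out of reach is approached as far as the arm can. A call is refused whole if a number of a shift passes 0.05 or a number of a turn 0.15, either way. A call with a gripper value outside its range is refused whole. The fingers move at their own pace and stop on an object; "newtons" is the grip in N (left out, the last holds). Time passes only in rows, so rows that do not move let the fingers close. It gives the time, the measured TCP pose, the force, the opening and the grip force at its end, in the units of the state.
- manip.read_state(): the state, without advancing time (a new reading comes with each control period).
- camera(name): name is "side" or "top"; returns the picture (384x512x3 uint8, red, green, blue); there is no depth.
- get_calibration(name): a dict with "K" (3x3 intrinsics, pixels), "cam_to_world" (4x4, takes a point from camera to world coordinates). Camera axes: x right, y up, looking along -z (the intrinsics and any distortion apply to the point x, -y, -z); pixel columns grow to the right and rows downward; lengths in mm; the calibration is good to about 2 mm. A picture is of the moment at which its call begins. get_calibration takes no time and is no camera call.
- manip.sign_off(): hands the job in; it is judged then, once.
The state is a dict: "clock": time; "joints": joint angles; "qd": joint speeds; "effort": joint torques, N m; "eef_pos": TCP position; "eef_rot": TCP orientation; "wrist_force": force on the tool from outside, world axes, zero at the start; "moment": the same for the moment, N m; "finger_gap": finger opening in mm; "finger_force": force on a finger pad.
Only numpy, scipy, OpenCV 4.12 (cv2) and the standard library are available. Lean on these libraries where they do the work, as an engineer would, in place of code of your own. Each camera call takes 0.05 s, during which the arm holds its last target. There are 200 camera calls.

## Working session

There is one attempt and no reset: what is moved stays moved. The work goes in short steps, Python scripts to look and compute and a tool call to move; the robot and the scene stay as the last step left them, time stands still between calls to the robot, and variables do not carry over. Pictures are saved under pics/ and viewed, at most 10 in all, crops included, and the job is handed in when it is done.

Besides the shell and the picture viewer there is one more tool, called after "Call:" as name([rows], argument=value, ...), one row to a line, values as JSON. arm_command: Moves the arm, as the interface text tells. Its arguments: {"type":"object","properties":{"targets":{"type":"array"},"newtons":{"type":"number"}},"required":["targets"]}

```bash
mkdir -p pics; python3 - <<'E'
from cell import manip,camera,get_calibration
import cv2
for n in("top","side"):
    im=camera(n); cv2.imwrite(f"pics/{n}0.png",im[:,:,::-1]); cv2.imwrite(f"pics/{n}0b.png",cv2.resize(im[:,:,::-1],(768,576),interpolation=cv2.INTER_CUBIC))
    c=get_calibration(n);print({k:(v.round(3).tolist() if hasattr(v,'round') else v) for k,v in c.items()})
print(manip.read_state())
E
```

```text
{'K': [[357.605, 0.0, 253.535], [0.0, 357.605, 191.982], [0.0, 0.0, 1.0]], 'cam_to_world': [[0.005, 0.997, -0.083, 392.407], [-1.0, 0.006, 0.012, -71.382], [0.012, 0.083, 0.996, 1147.669], [0.0, 0.0, 0.0, 1.0]]}
{'K': [[354.836, 0.0, 251.423], [0.0, 354.836, 189.749], [0.0, 0.0, 1.0]], 'cam_to_world': [[0.998, -0.02, 0.054, 550.819], [0.057, 0.49, -0.87, -1049.906], [-0.009, 0.872, 0.49, 633.033], [0.0, 0.0, 0.0, 1.0]]}
{'clock': 0.1, 'joints': array([ 1.26444644e+00,  3.00399873e-01,  1.52151114e+00,  1.83596366e-05,
        1.32068329e+00, -6.66041270e-02]), 'qd': array([-0.00130336, -0.00047166, -0.00019825, -0.00142471, -0.00044584,
       -0.00016209]), 'effort': array([ 2.83126261e-03, -5.32632315e+01, -3.53278112e+01,  7.09755393e-02,
        2.35694333e-02, -5.42250609e-05]), 'eef_pos': array([130.53214216, 534.05136835, 204.95498001]), 'eef_rot': array([-3.14059441e+00, -8.44091613e-05,  2.90184229e+00]), 'wrist_force': array([-0.37022367, -0.22392505,  0.41456869]), 'moment': array([ 0.00852221, -0.00140412,  0.01993221]), 'finger_force': 0.0, 'finger_gap': 93.9603030957229}
```

View pics/top0b.png

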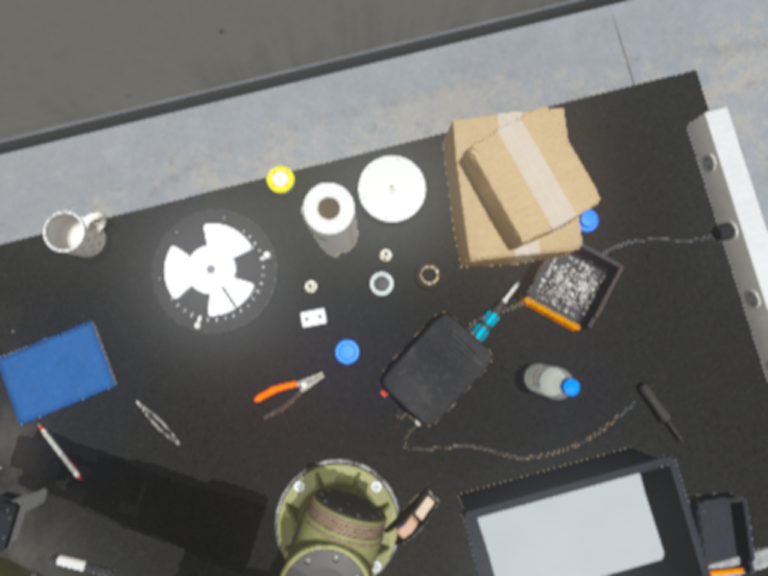

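View pics/side0b.png

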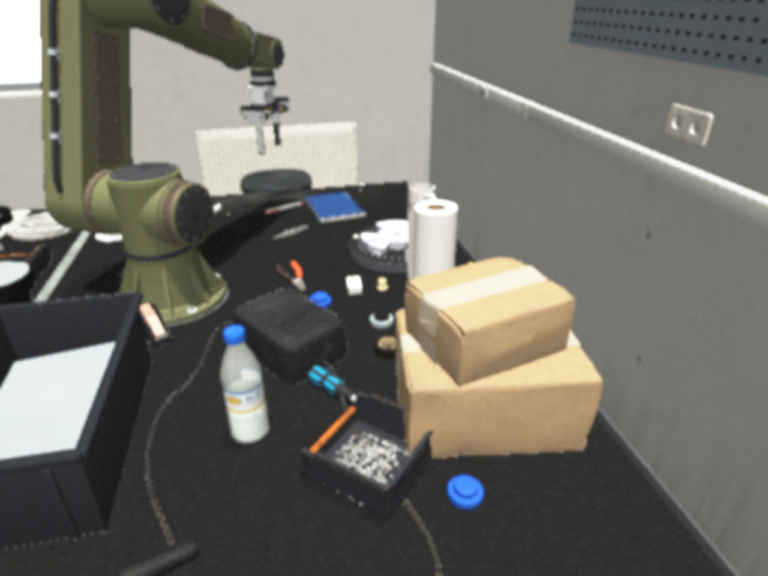

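```bash
python3 - <<'E'
import cv2,numpy as np
t=cv2.imread("pics/top0.png");s=cv2.imread("pics/side0.png")
g=lambda im:(255*(im/255.)**.6).astype('uint8')
a=cv2.resize(g(t[130:230,95:195]),(500,500),interpolation=cv2.INTER_CUBIC)
b=cv2.resize(g(t[150:210,240:300]),(300,300),interpolation=cv2.INTER_CUBIC)
c=cv2.resize(g(s[180:240,225:285]),(300,300),interpolation=cv2.INTER_CUBIC)
cv2.imwrite("pics/c1.png",np.hstack([a,np.vstack([b,c])[:500]]) )
E
```

```text
(no output)
```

View pics/c1.png

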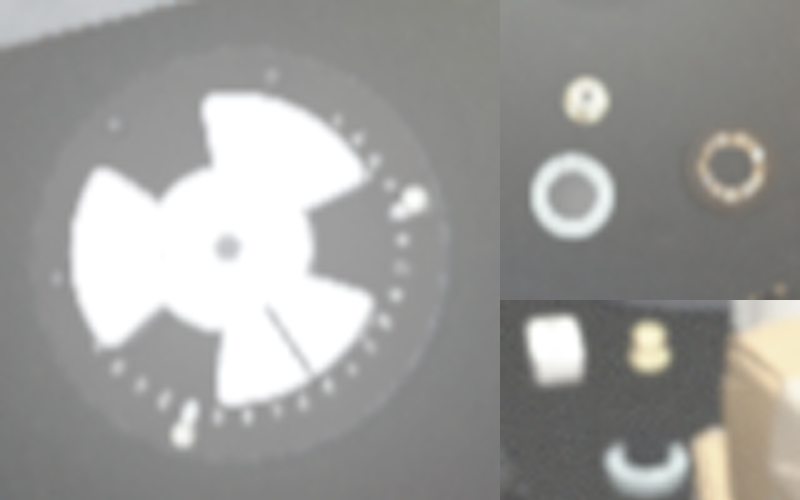

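```bash
cat > h.py <<'E'
import numpy as np
from cell import get_calibration
def ray(n,u,v,z):
    c=get_calibration(n);K=np.array(c["K"]);T=np.array(c["cam_to_world"])
    d=np.linalg.inv(K)@[u,v,1]; d=T[:3,:3]@[d[0],-d[1],-d[2]]; o=T[:3,3]
    return (o+d*(z-o[2])/d[2]).round(1)
def proj(n,p):
    c=get_calibration(n);K=np.array(c["K"]);T=np.array(c["cam_to_world"])
    q=T[:3,:3].T@(np.array(p,float)-T[:3,3]); q=K@[q[0],-q[1],-q[2]]; return (q[:2]/q[2]).round(1)
E
python3 - <<'E'
from h import *
import cv2
cr=lambda u,v:(95+(u+.5)/5-.5,130+(v+.5)/5-.5)
cb=lambda u,v:(240+(u+.5)/5-.5,150+(v+.5)/5-.5)
C=ray("top",*cr(228,248),54);print("dial",C)
b=np.array([ray("top",*cr(x,y),31) for x,y in((40,248),(445,248),(240,45),(240,462))]);print("base",b)
for z in(36,60):
  for n,p in(("R",(413,198)),("L",(182,433))):
    q=ray("top",*cr(*p),z);d=(q-C)[:2];print(z,n,q,np.hypot(*d),np.degrees(np.arctan2(d[1],d[0])))
q=ray("top",*cr(312,375),54);d=(q-C)[:2];print("idx",q,np.hypot(*d),np.degrees(np.arctan2(d[1],d[0])))
for p in((192,408),(398,212),(402,240),(217,418),(404,290)):
  q=ray("top",*cr(*p),31);d=(q-C)[:2];print("line",p,np.hypot(*d),np.degrees(np.arctan2(d[1],d[0])))
for z in(20,30,40):print("btn",ray("top",*cb(573,0+195) if 0 else cb(73,195),z))
print(proj("side",C))
u,v=proj("side",C)
s=cv2.imread("pics/side0.png");u=int(u);v=int(v);print(u,v)
cv2.imwrite("pics/c2.png",cv2.resize(s[v-25:v+25,u-40:u+40],(800,500),interpolation=cv2.INTER_CUBIC))
E
```

```text
dial [521.2 263.7  54. ]
base [[523.2 387.9  31. ]
 [524.8 135.2  31. ]
 [653.1 267.3  31. ]
 [390.4 259.2  31. ]]
36 R [555.6 154.9  36. ] 114.10872008746743 -72.4542712543037
36 L [408.1 294.   36. ] 117.08842812165516 165.00238868452112
60 R [552. 150.  60.] 117.79783529420222 -74.84299771721237
60 L [407.8 286.1  60. ] 115.59117613382091 168.82616175818524
idx [443.6 210.3  54. ] 94.1983014708864 -145.46641598407172
line (192, 408) 100.98485034895091 164.90411876644217
line (398, 212) 102.02156634751299 -75.11922941261011
line (402, 240) 101.85528950427661 -85.21300087904999
line (217, 418) 104.14086613813045 174.15801986670374
line (404, 290) 105.92714477413237 -102.54054143405675
btn [497.5 -86.5  20. ]
btn [496.6 -86.3  30. ]
btn [495.7 -86.2  40. ]
[264.1 155.2]
264 155
```

View pics/c2.png

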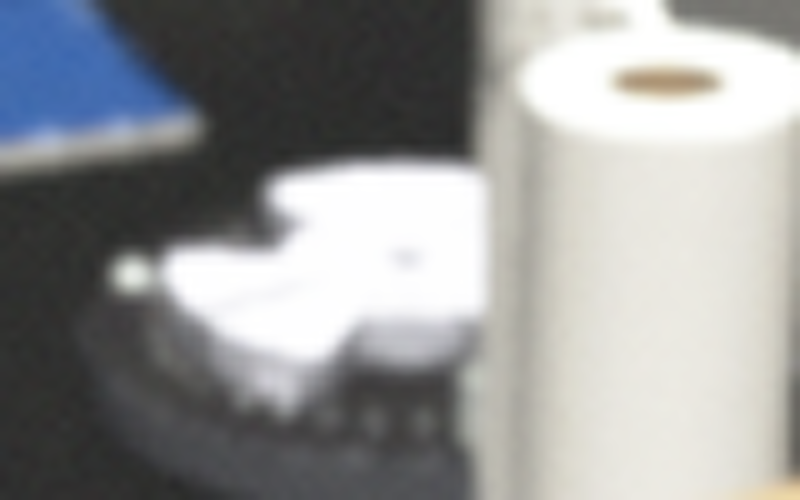

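The right-hand marker at crop (413,198) is tall and is the peg, at -75°. The round blob at the left is the low stud, at 165°. The index line is at about -145.5°, so the dial must turn about +70° CCW. The button is the black disc in the grey ring at about (497,-86). I'll use the notch at about 155°.

```bash
cat >> h.py <<'E'
from cell import manip
from scipy.spatial.transform import Rotation as Ro
def rel(pts):
    s=manip.read_state();R=Ro.from_euler('xyz',s['eef_rot']).as_matrix();p=np.array(s['eef_pos'])
    print(s['clock'],p.round(1),s['eef_rot'].round(3),np.round(s['wrist_force'],1),s['finger_gap'].round(1))
    for q in pts:
        print(np.round(q,0),(R.T@(np.array(q)-p)/1000).round(4)); p=np.array(q)
E
python3 - <<'E'
from h import *
C=np.array([521.5,263,0])
th=np.radians([154.5,166,178,190,202,214,226])
rel([[456,294,205],[456,294,38]]+[C+[72*np.cos(a),72*np.sin(a),38] for a in th])
print("roll base",ray("top",340/1.5,253/1.5,0),"top at 0/150/250",[ray("top",329/1.5,207/1.5,z) for z in(0,150,250)])
print("side roll top",[proj("side",[555,10,z]) for z in(100,200,250)])
E
```

```text
Traceback (most recent call last):
  File "h.py", line 14, in rel
    print(s['clock'],p.round(1),s['eef_rot'].round(3),np.round(s['wrist_force'],1),s['finger_gap'].round(1))
                                                                                   ^^^^^^^^^^^^^^^^^^^^^
AttributeError: 'float' object has no attribute 'round'
```

```bash
sed -i "s/s\['finger_gap'\].round(1)/round(s['finger_gap'],1)/" h.py
python3 - <<'E'
from h import *
C=np.array([521.5,263,0])
th=np.radians([154.5,166,178,190,202,214,226])
rel([[456,294,205],[456,294,38]]+[C+[72*np.cos(a),72*np.sin(a),38] for a in th])
print("roll base",ray("top",340/1.5,253/1.5,0),"top at 0/150/250",[ray("top",329/1.5,207/1.5,z) for z in(0,150,250)])
print("side roll top",[proj("side",[555,10,z]) for z in(100,200,250)])
E
```

```text
0.1 [130.5 534.1 205. ] [-3.141 -0.     2.902] [-0.4 -0.2  0.4] 94.0
[456 294 205] [-3.732e-01 -1.559e-01  1.000e-04]
[456 294  38] [-0.      0.0002  0.167 ]
[457. 294.  38.] [-0.0005  0.0001 -0.    ]
[452. 280.  38.] [ 0.0015 -0.0143  0.    ]
[450. 266.  38.] [-0.0015 -0.015   0.    ]
[451. 250.  38.] [-0.0046 -0.0143  0.    ]
[455. 236.  38.] [-0.0075 -0.0131  0.    ]
[462. 223.  38.] [-0.01   -0.0112  0.    ]
[471. 211.  38.] [-0.0121 -0.0089  0.    ]
roll base [563.6   2.7   0. ] top at 0/150/250 [array([664.3,  27.7,   0. ]), array([628.8,  14.7, 150. ]), array([605.1,   6.1, 250. ])]
side roll top [array([272.3, 173.5]), array([272.9, 145.5]), array([273.3, 130.6])]
```

Call:
arm_command([
  {"hand": -1, "x": -0.0373, "y": -0.0156, "z": 0, "yaw": 0},
  {"hand": -1, "x": -0.0373, "y": -0.0156, "z": 0, "yaw": 0},
  {"hand": -1, "x": -0.0373, "y": -0.0156, "z": 0, "yaw": 0},
  {"hand": -1, "x": -0.0373, "y": -0.0156, "z": 0, "yaw": 0},
  {"hand": -1, "x": -0.0373, "y": -0.0156, "z": 0, "yaw": 0},
  {"hand": -1, "x": -0.0373, "y": -0.0156, "z": 0, "yaw": 0},
  {"hand": -1, "x": -0.0373, "y": -0.0156, "z": 0, "yaw": 0},
  {"hand": -1, "x": -0.0373, "y": -0.0156, "z": 0, "yaw": 0},
  {"hand": -1, "x": -0.0373, "y": -0.0156, "z": 0, "yaw": 0},
  {"hand": -1, "x": -0.0373, "y": -0.0156, "z": 0, "yaw": 0},
], newtons=10)

```text
clock: 1.1
eef_pos: [457.0, 292.8, 205.2]
eef_rot: [-3.141, -0.0, 2.902]
wrist_force: [-0.1, 0.6, -0.7]
finger_gap: 17.5
finger_force: 0.0
```

Call:
arm_command([
  {"hand": -1, "x": 0, "y": 0, "z": 0, "yaw": 0},
  {"hand": -1, "x": 0, "y": 0, "z": 0, "yaw": 0},
])

```text
clock: 1.3
eef_pos: [456.0, 293.7, 204.9]
eef_rot: [-3.141, -0.001, 2.9]
wrist_force: [-0.1, 0.7, -0.2]
finger_gap: 2.1
finger_force: 0.0
```

```bash
python3 - <<'E'
from h import *
rel([[456,294,205],[456,294,38]])
E
```

```text
1.3 [456.  293.7 204.9] [-3.141e+00 -1.000e-03  2.900e+00] [-0.1  0.7 -0.2] 2.1
[456 294 205] [ 0.0001  0.0003 -0.0001]
[456 294  38] [-1.00e-04  1.00e-04  1.67e-01]
```

Call:
arm_command([
  {"hand": -1, "x": 0, "y": 0, "z": 0.02, "yaw": 0},
  {"hand": -1, "x": 0, "y": 0, "z": 0.03, "yaw": 0},
  {"hand": -1, "x": 0, "y": 0, "z": 0.03, "yaw": 0},
  {"hand": -1, "x": 0, "y": 0, "z": 0.025, "yaw": 0},
  {"hand": -1, "x": 0, "y": 0, "z": 0.02, "yaw": 0},
  {"hand": -1, "x": 0, "y": 0, "z": 0.015, "yaw": 0},
  {"hand": -1, "x": 0, "y": 0, "z": 0.015, "yaw": 0},
  {"hand": -1, "x": 0, "y": 0, "z": 0.012, "yaw": 0},
  {"hand": -1, "x": 0, "y": 0, "z": 0, "yaw": 0},
])

```text
clock: 2.2
eef_pos: [454.6, 294.4, 37.1]
eef_rot: [-3.14, -0.002, 2.903]
wrist_force: [-0.4, 0.1, 0.2]
finger_gap: 0.3
finger_force: 0.0
```

Call:
arm_command([
  {"hand": -1, "x": 0.0007, "y": -0.0072, "z": 0, "yaw": 0},
  {"hand": -1, "x": 0.0008, "y": -0.0071, "z": 0, "yaw": 0},
  {"hand": -1, "x": -0.0007, "y": -0.0075, "z": 0, "yaw": 0},
  {"hand": -1, "x": -0.0008, "y": -0.0075, "z": 0, "yaw": 0},
  {"hand": -1, "x": -0.002, "y": -0.0072, "z": 0, "yaw": 0},
  {"hand": -1, "x": -0.0026, "y": -0.0071, "z": 0, "yaw": 0},
  {"hand": -1, "x": 0, "y": 0, "z": 0, "yaw": 0},
])

```text
clock: 2.9
eef_pos: [450.0, 249.6, 38.4]
eef_rot: [-3.141, -0.0, 2.901]
wrist_force: [-0.1, 0.5, -0.7]
finger_gap: 0.4
finger_force: 0.0
```

```bash
python3 - <<'E'
from h import *
from cell import camera
import cv2
C=np.array([521.5,263,0])
rel([C+[72*np.cos(a),72*np.sin(a),38] for a in np.radians([190,202,214,226,232,239])])
t=camera("top")[:,:,::-1]
cv2.imwrite("pics/c3.png",cv2.resize(t[130:230,95:195],(500,500),interpolation=cv2.INTER_CUBIC))
E
```

```text
2.9 [450.  249.6  38.4] [-3.141 -0.     2.901] [-0.1  0.5 -0.7] 0.4
[451. 250.  38.] [-0.0004  0.001   0.0004]
[455. 236.  38.] [-0.0075 -0.0131  0.    ]
[462. 223.  38.] [-0.01   -0.0112  0.    ]
[471. 211.  38.] [-0.0121 -0.0089  0.    ]
[477. 206.  38.] [-0.0067 -0.0034 -0.    ]
[484. 201.  38.] [-0.0082 -0.0031 -0.    ]
```

View pics/c3.png

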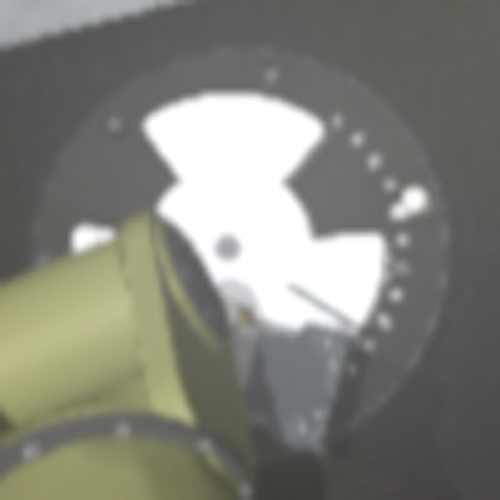

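The dial has turned: the index line now ends at (355,328), about 24° on. I'll keep pushing to a finger angle of about 231°.

Call:
arm_command([
  {"hand": -1, "x": -0.004, "y": -0.006, "z": 0, "yaw": 0},
  {"hand": -1, "x": -0.004, "y": -0.006, "z": 0, "yaw": 0},
  {"hand": -1, "x": -0.005, "y": -0.0056, "z": 0, "yaw": 0},
  {"hand": -1, "x": -0.005, "y": -0.0056, "z": 0, "yaw": 0},
  {"hand": -1, "x": -0.006, "y": -0.0045, "z": 0, "yaw": 0},
  {"hand": -1, "x": -0.006, "y": -0.0044, "z": 0, "yaw": 0},
  {"hand": -1, "x": -0.003, "y": -0.0015, "z": 0, "yaw": 0},
  {"hand": -1, "x": -0.002, "y": -0.001, "z": 0, "yaw": 0},
  {"hand": -1, "x": 0, "y": 0, "z": 0, "yaw": 0},
  {"hand": -1, "x": 0, "y": 0, "z": 0, "yaw": 0},
])

```text
clock: 3.95
eef_pos: [475.8, 208.6, 38.4]
eef_rot: [-3.141, 0.0, 2.902]
wrist_force: [-0.1, -0.3, 0.2]
finger_gap: 0.5
finger_force: 0.0
```

```bash
python3 - <<'E'
from h import *
from cell import camera
import cv2
C=np.array([521.5,263,0])
rel([C+[72*np.cos(a),72*np.sin(a),38] for a in np.radians([232,235,239])])
t=np.mean([camera("top").astype(float) for _ in range(6)],0).astype('uint8')[:,:,::-1]
cv2.imwrite("pics/t4.png",t)
cv2.imwrite("pics/c4.png",cv2.resize(t[135:225,100:190],(600,600),interpolation=cv2.INTER_CUBIC))
E
```

```text
3.95 [475.8 208.6  38.4] [-3.141  0.     2.902] [-0.1 -0.3  0.2] 0.5
[477. 206.  38.] [-0.0019 -0.0019  0.0004]
[480. 204.  38.] [-0.0035 -0.0015  0.    ]
[484. 201.  38.] [-0.0047 -0.0017  0.    ]
```

View pics/c4.png

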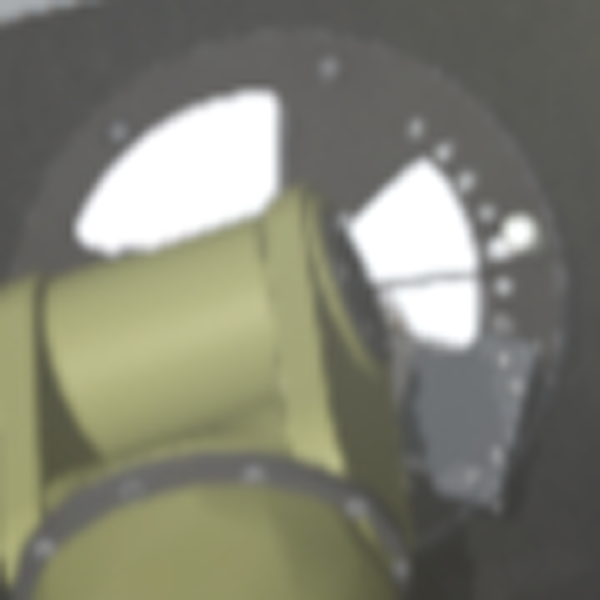

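The index line runs (385,283)–(480,272), about 12° short of the peg line. I'll measure it sub-pixel.

```bash
cat > m.py <<'E'
from h import *
import cv2
from scipy.optimize import least_squares
from scipy.ndimage import map_coordinates
t0=cv2.imread("pics/top0.png",0).astype(float)
def samp(im,c,z,rs,angs):
    pts=np.array([[proj("top",[c[0]+r*np.cos(a),c[1]+r*np.sin(a),z]) for r in rs] for a in np.radians(angs)])
    return map_coordinates(im,[pts[...,1],pts[...,0]],order=3).mean(1)
C=(521.2,263.7)
def ticks(im):  # brightness on r 99..106 vs angle in scale plane
    a=np.arange(-180,-70+.1,.5); s=samp(im,C,31.5,[99,101,103,105],a); return a,s
def index(im,lo,hi):  # darkest angle per radius on dial top
    out=[]
    a=np.arange(lo,hi,.25)
    for r in(62,68,74,80,86):
        s=samp(im,C,54,[r-1,r,r+1],a); w=np.clip(s.max()-20-s,0,None); k=np.argmax(w); m=abs(a-a[k])<5
        out.append((r,round(float((a*w)[m].sum()/w[m].sum()),2)))
    return out
E
python3 - <<'E'
from m import *
t4=cv2.imread("pics/t4.png",0).astype(float)
print("idx0",index(t0,-157,-133)); print("idx4",index(t4,-97,-80))
a,s=ticks(t0)
for g in range(-85,-190,-10):
    m=abs(a-g)<=4.5
    if m.sum()>10:
        w=s[m]-s[m].min(); print(g,round((a[m]*w).sum()/w.sum(),2),round(w.max()))
a=np.arange(-83,-67,.5);s=samp(t0,C,31.5,[99,101,103],a);w=np.clip(s-np.percentile(s,30),0,None);print("pegline",(a*w).sum()/w.sum())
a=np.arange(157,173,.5);s=samp(t0,C,31.5,[99,101,103],a);w=np.clip(s-np.percentile(s,30),0,None);print("studline",(a*w).sum()/w.sum())
b=cv2.imread("pics/top0.png",0); 
c=cv2.imread("pics/top0.png",0)[170:190,130:150]; w=np.clip(200.-c,0,None); yy,xx=np.mgrid[170:190,130:150]; m=np.hypot(xx-140.2,yy-179.2)<4; print("hub",ray("top",(w*xx)[m].sum()/w[m].sum(),(w*yy)[m].sum()/w[m].sum(),54))
E
```

```text
idx0 [(62, -145.6), (68, -145.8), (74, -145.66), (80, -145.6), (86, -145.5)]
idx4 [(62, -83.14), (68, -83.11), (74, -82.52), (80, -82.56), (86, -82.92)]Traceback (most recent call last):
  File "<stdin>", line 4, in <module>
  File "m.py", line 11, in ticks
    a=np.arange(-180,-70+.1,.5); s=samp(im,C,31.5,[99,101,103,105],a); return a,s
                                   ~~~~^^^^^^^^^^^^^^^^^^^^^^^^^^^^^^
  File "m.py", line 7, in samp
    pts=np.array([[proj("top",[c[0]+r*np.cos(a),c[1]+r*np.sin(a),z]) for r in rs] for a in np.radians(angs)])
                   ~~~~^^^^^^^^^^^^^^^^^^^^^^^^^^^^^^^^^^^^^^^^^^^^^
  File "h.py", line 8, in proj
    c=get_calibration(n);K=np.array(c["K"]);T=np.array(c["cam_to_world"])
ValueError: time passes only in moves, steps and waits
```

```bash
sed -i 's/^from cell import get_calibration/from functools import lru_cache\nfrom cell import get_calibration as _g\nget_calibration=lru_cache(_g)/; s/(q\[:2\]\/q\[2\]).round(1)/q[:2]\/q[2]/' h.py
cat > m2.py <<'E'
from m import *
def cen(a,w): w=np.clip(w,0,None); return round(float((a*w).sum()/w.sum()),2)
def report(im):
    for g in list(range(-85,-190,-10)):
        a=np.arange(g-4.5,g+4.6,.5); s=samp(im,C,31.5,[99,101,103,105],a); print(g,cen(a,s-np.percentile(s,30)),round(np.ptp(s)),end="; ")
    for g in(-75,165):
        a=np.arange(g-6,g+6.1,.5); s=samp(im,C,31.5,[99,101,103],a); print("long",g,cen(a,s-np.percentile(s,40)))
E
python3 - <<'E'
from m2 import *
report(t0)
c=t0[170:190,130:150]; w=np.clip(200.-c,0,None); yy,xx=np.mgrid[170:190,130:150]; m=np.hypot(xx-140.2,yy-179.2)<4; print("hub",ray("top",(w*xx)[m].sum()/w[m].sum(),(w*yy)[m].sum()/w[m].sum(),54))
E
```

```text
-85 -85.05 48; -95 -94.96 30; -105 -104.75 54; -115 -114.96 54; -125 -125.04 35; -135 -135.15 33; -145 -145.29 52; -155 -155.56 47; -165 -164.96 40; -175 -175.46 63; -185 -185.55 51; long -75 -74.83
long 165 164.59
hub [521.5 264.1  54. ]
```

Target is about -75.0° and the index is at -82.9°. I'll push most of the remaining 8° slowly.

Call:
arm_command([
  {"hand": -1, "x": -0.002, "y": -0.001, "z": 0, "yaw": 0},
  {"hand": -1, "x": -0.002, "y": -0.001, "z": 0, "yaw": 0},
  {"hand": -1, "x": -0.0015, "y": -0.0007, "z": 0, "yaw": 0},
  {"hand": -1, "x": -0.0015, "y": -0.0006, "z": 0, "yaw": 0},
  {"hand": -1, "x": -0.001, "y": -0.0004, "z": 0, "yaw": 0},
  {"hand": -1, "x": 0, "y": 0, "z": 0, "yaw": 0},
  {"hand": -1, "x": 0, "y": 0, "z": 0, "yaw": 0},
])

```text
clock: 4.95
eef_pos: [482.7, 203.1, 38.4]
eef_rot: [-3.141, 0.0, 2.902]
wrist_force: [-0.5, 1.1, 0.2]
finger_gap: 0.6
finger_force: 0.5
```

```bash
cat > look.py <<'E'
from m2 import *
from cell import camera
import sys
t=np.mean([camera("top").astype(float) for _ in range(6)],0).astype('uint8')[:,:,::-1]
cv2.imwrite(f"pics/{sys.argv[1]}.png",t)
print("idx",index(cv2.cvtColor(np.ascontiguousarray(t),cv2.COLOR_BGR2GRAY).astype(float),-87,-67)); rel([])
E
python3 look.py t5
```

```text
idx [(62, -85.06), (68, -76.34), (74, -76.84), (80, -76.64), (86, -76.72)]
5.25 [482.7 203.2  38.5] [-3.142  0.     2.902] [-0.9 -0.3  0.7] 0.5
```

Call:
arm_command([
  {"hand": -1, "x": -0.001, "y": -0.0003, "z": 0, "yaw": 0},
  {"hand": -1, "x": -0.0009, "y": -0.0003, "z": 0, "yaw": 0},
  {"hand": -1, "x": 0, "y": 0, "z": 0, "yaw": 0},
  {"hand": -1, "x": 0, "y": 0, "z": 0, "yaw": 0},
])

```text
clock: 5.65
eef_pos: [484.4, 202.2, 38.4]
eef_rot: [-3.142, -0.0, 2.902]
wrist_force: [-1.3, 2.2, 0.6]
finger_gap: 0.4
finger_force: 0.9
```

```bash
python3 look.py t6
```

```text
idx [(62, -85.01), (68, -75.64), (74, -75.1), (80, -75.51), (86, -75.15)]
5.95 [484.4 202.2  38.4] [-3.142 -0.     2.902] [-0.8  1.5 -0.2] 0.4
```

Within about 0.4°. I'll back off the wall, rise, and check with a clear view.

Call:
arm_command([
  {"hand": -1, "x": 0.004, "y": 0.0015, "z": 0, "yaw": 0},
  {"hand": -1, "x": 0.004, "y": 0.0025, "z": 0, "yaw": 0},
  {"hand": -1, "x": 0, "y": 0, "z": -0.01, "yaw": 0},
  {"hand": -1, "x": 0, "y": 0, "z": -0.02, "yaw": 0},
  {"hand": -1, "x": 0, "y": 0, "z": -0.035, "yaw": 0},
  {"hand": -1, "x": 0, "y": 0, "z": -0.035, "yaw": 0},
  {"hand": -1, "x": 0, "y": -0.03, "z": -0.03, "yaw": 0},
  {"hand": -1, "x": 0, "y": -0.04, "z": -0.02, "yaw": 0},
  {"hand": -1, "x": 0, "y": -0.04, "z": 0, "yaw": 0},
  {"hand": -1, "x": 0, "y": -0.04, "z": 0, "yaw": 0},
])

```text
clock: 6.95
eef_pos: [441.5, 61.1, 189.9]
eef_rot: [3.141, 0.002, 2.902]
wrist_force: [0.7, -0.6, 0.5]
finger_gap: 0.2
finger_force: 0.0
```

Call:
arm_command([
  {"hand": -1, "x": 0, "y": -0.04, "z": 0, "yaw": 0},
  {"hand": -1, "x": 0, "y": -0.03, "z": 0, "yaw": 0},
  {"hand": -1, "x": 0, "y": 0, "z": 0, "yaw": 0},
  {"hand": -1, "x": 0, "y": 0, "z": 0, "yaw": 0},
])

```text
clock: 7.35
eef_pos: [425.4, -5.9, 189.2]
eef_rot: [3.141, 0.001, 2.9]
wrist_force: [-0.0, 0.5, -0.5]
finger_gap: 0.2
finger_force: 0.0
```

```bash
python3 look.py t7; python3 - <<'E'
from m2 import *
t=cv2.imread("pics/t7.png"); report(cv2.cvtColor(t,cv2.COLOR_BGR2GRAY).astype(float))
a=cv2.resize(t[135:225,100:190],(500,500),interpolation=cv2.INTER_CUBIC)
b=cv2.resize(t[140:220,220:300],(300,300),interpolation=cv2.INTER_CUBIC)
cv2.imwrite("pics/c7.png",np.hstack([a,np.vstack([b,np.zeros((200,300,3),'uint8')])]))
E
```

```text
idx [(62, -74.96), (68, -75.59), (74, -75.08), (80, -75.49), (86, -75.16)]
7.65 [425.4  -5.1 188.4] [-3.142 -0.     2.903] [-0.4  0.4  0. ] 0.4
-85 -85.06 47; -95 -94.94 29; -105 -104.73 53; -115 -114.96 54; -125 -125.06 34; -135 -135.14 33; -145 -145.27 51; -155 -155.55 47; -165 -164.96 39; -175 -175.4 61; -185 -185.7 50; long -75 -74.85
long 165 164.5
```

View pics/c7.png

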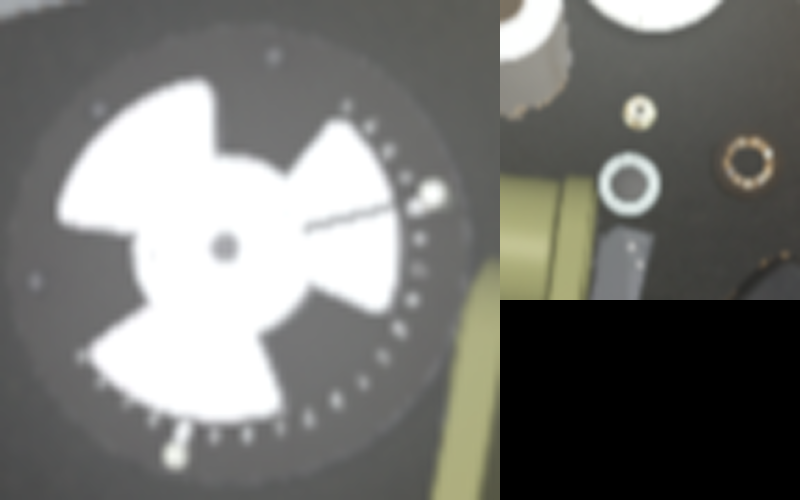

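The clear view shows the index line pointing straight at the tall peg's line. Next I'll check clearances for the gripper at the button.

```bash
python3 - <<'E'
from h import *
def tri(a,b):
    best=min(((np.linalg.norm(ray("top",*a,z)-ray("side",*b,z)),z) for z in np.arange(0,350,2)));z=best[1]
    return best,ray("top",*a,z),ray("side",*b,z)
k=1/1.5
print("roll top",tri((329*k,208*k),(436*k,207*k)))
print("box corner z0",ray("top",463*k,265*k,0),"boxtop",[ray("top",452*k,122*k,z) for z in (60,100,150)],[ray("top",460*k,264*k,z) for z in (60,100,150)])
print("button ring",tri((254.2,188.6),(381*k,320*k)))
print("L",proj("side",[408.1,294,36]),proj("side",[407.8,286,60]),"R",proj("side",[555,155,36]),proj("side",[552,150,60]))
E
```

```text
roll top ((np.float64(2.594224354214591), np.int64(226)), array([609. ,   8.1, 226. ]), array([610.2,  10.4, 226. ]))
box corner z0 [ 539.3 -263.     0. ] boxtop [array([ 832.8, -232.3,   60. ]), array([ 816.6, -226.4,  100. ]), array([ 796.4, -219. ,  150. ])] [array([ 533.6, -246.8,   60. ]), array([ 528.4, -240.4,  100. ]), array([ 521.9, -232.3,  150. ])]
button ring ((np.float64(1.5264337522473783), np.int64(4)), array([499. , -86.7,   4. ]), array([498.2, -88. ,   4. ]))
L [236.91220318 155.84521249] [236.48570126 151.24799196] R [272.22874886 171.37452935] [271.54088101 166.18903667]
```

Call:
arm_command([
  {"hand": -1, "x": 0, "y": 0, "z": 0, "yaw": -0.12},
  {"hand": -1, "x": 0, "y": 0, "z": 0, "yaw": -0.12},
  {"hand": -1, "x": 0, "y": 0, "z": 0, "yaw": -0.1},
  {"hand": -1, "x": 0, "y": 0, "z": 0, "yaw": 0},
  {"hand": -1, "x": 0, "y": 0, "z": 0, "yaw": 0},
])

```text
clock: 8.15
eef_pos: [425.3, -5.4, 188.4]
eef_rot: [3.142, -0.0, -3.044]
wrist_force: [0.2, -0.6, -0.5]
finger_gap: 0.7
finger_force: 0.0
```

```bash
python3 -c "
from h import *
rel([[497,-86.5,189]])"
```

```text
8.15 [425.3  -5.4 188.4] [ 3.142 -0.    -3.044] [ 0.2 -0.6 -0.5] 0.7
[497. -86. 189.] [-0.0634 -0.0877 -0.0006]
```

Call:
arm_command([
  {"hand": -1, "x": -0.0159, "y": -0.0219, "z": 0, "yaw": 0},
  {"hand": -1, "x": -0.0159, "y": -0.0219, "z": 0, "yaw": 0},
  {"hand": -1, "x": -0.0158, "y": -0.0219, "z": 0, "yaw": 0},
  {"hand": -1, "x": -0.0158, "y": -0.022, "z": 0, "yaw": 0},
  {"hand": -1, "x": 0, "y": 0, "z": 0.03, "yaw": 0},
  {"hand": -1, "x": 0, "y": 0, "z": 0.04, "yaw": 0},
  {"hand": -1, "x": 0, "y": 0, "z": 0.03, "yaw": 0},
  {"hand": -1, "x": 0, "y": 0, "z": 0.02, "yaw": 0},
  {"hand": -1, "x": 0, "y": 0, "z": 0, "yaw": 0},
  {"hand": -1, "x": 0, "y": 0, "z": 0, "yaw": 0},
])

```text
clock: 9.15
eef_pos: [497.5, -86.6, 69.1]
eef_rot: [-3.142, 0.0, -3.043]
wrist_force: [0.5, 0.1, 0.5]
finger_gap: 0.3
finger_force: 0.0
```

```bash
python3 - <<'E'
from h import *
from cell import camera
import cv2
rel([[497,-86.5,189]])
s=camera("side")[:,:,::-1];t=camera("top")[:,:,::-1]
cv2.imwrite("pics/c8.png",np.hstack([cv2.resize(i,(400,400),interpolation=cv2.INTER_CUBIC) for i in (s[170:234,222:286],t[155:219,225:289])]))
print([proj("side",[497,-86.5,z]) for z in(20,30,40,70)])
E
```

```text
9.15 [497.5 -86.6  69.1] [-3.142  0.    -3.043] [0.5 0.1 0.5] 0.3
[497. -86. 189.] [ 5.000e-04  1.000e-04 -1.199e-01]
[array([253.61165017, 208.90061904]), array([253.59220572, 206.26177611]), array([253.57259291, 203.60008482]), array([253.51272218, 195.47491427])]
```

View pics/c8.png

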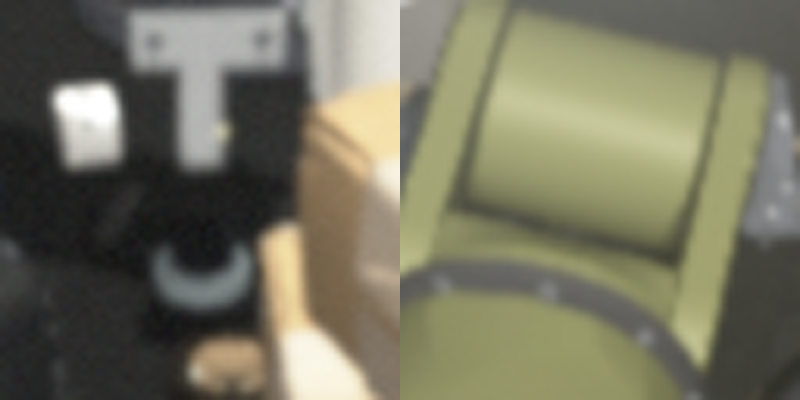

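The closed tips at side crop (202,168) are directly above the button at (202,265). Now I'll descend, watching the force.

Call:
arm_command([
  {"hand": -1, "x": 0, "y": 0, "z": 0.01, "yaw": 0},
  {"hand": -1, "x": 0, "y": 0, "z": 0.01, "yaw": 0},
  {"hand": -1, "x": 0, "y": 0, "z": 0.005, "yaw": 0},
  {"hand": -1, "x": 0, "y": 0, "z": 0.003, "yaw": 0},
  {"hand": -1, "x": 0, "y": 0, "z": 0, "yaw": 0},
])

```text
clock: 9.75
eef_pos: [497.0, -86.6, 40.0]
eef_rot: [3.141, -0.001, -3.042]
wrist_force: [0.0, 0.4, 0.1]
finger_gap: 0.5
finger_force: 0.0
```

Call:
arm_command([
  {"hand": -1, "x": 0, "y": 0, "z": 0.002, "yaw": 0},
  {"hand": -1, "x": 0, "y": 0, "z": 0.002, "yaw": 0},
  {"hand": -1, "x": 0, "y": 0, "z": 0, "yaw": 0},
])

```text
clock: 10.05
eef_pos: [497.1, -86.6, 36.3]
eef_rot: [3.142, -0.0, -3.041]
wrist_force: [-0.0, 0.1, -0.0]
finger_gap: 0.7
finger_force: 0.0
```

Call:
arm_command([
  {"hand": -1, "x": 0, "y": 0, "z": 0.002, "yaw": 0},
  {"hand": -1, "x": 0, "y": 0, "z": 0.002, "yaw": 0},
  {"hand": -1, "x": 0, "y": 0, "z": 0, "yaw": 0},
])

```text
clock: 10.35
eef_pos: [497.0, -86.6, 32.2]
eef_rot: [3.141, -0.0, -3.041]
wrist_force: [-0.3, 0.4, 0.5]
finger_gap: 0.9
finger_force: 0.0
```

Call:
arm_command([
  {"hand": -1, "x": 0, "y": 0, "z": 0.002, "yaw": 0},
  {"hand": -1, "x": 0, "y": 0, "z": 0.002, "yaw": 0},
  {"hand": -1, "x": 0, "y": 0, "z": 0, "yaw": 0},
])

```text
clock: 10.65
eef_pos: [497.0, -86.6, 28.2]
eef_rot: [3.141, -0.0, -3.041]
wrist_force: [-0.6, -0.4, 0.0]
finger_gap: 0.5
finger_force: 0.0
```

Call:
arm_command([
  {"hand": -1, "x": 0, "y": 0, "z": 0.002, "yaw": 0},
  {"hand": -1, "x": 0, "y": 0, "z": 0.001, "yaw": 0},
  {"hand": -1, "x": 0, "y": 0, "z": 0, "yaw": 0},
])

```text
clock: 10.95
eef_pos: [497.1, -86.6, 25.3]
eef_rot: [3.142, -0.0, -3.041]
wrist_force: [-0.8, 0.4, 0.3]
finger_gap: 0.4
finger_force: 0.0
```

Call:
arm_command([
  {"hand": -1, "x": 0, "y": 0, "z": 0.002, "yaw": 0},
  {"hand": -1, "x": 0, "y": 0, "z": 0, "yaw": 0},
])

```text
clock: 11.15
eef_pos: [497.1, -86.6, 23.2]
eef_rot: [3.142, -0.0, -3.041]
wrist_force: [-0.3, 0.5, -0.4]
finger_gap: 0.4
finger_force: 0.0
```

Call:
arm_command([
  {"hand": -1, "x": 0, "y": 0, "z": 0.001, "yaw": 0},
  {"hand": -1, "x": 0, "y": 0, "z": 0.001, "yaw": 0},
  {"hand": -1, "x": 0, "y": 0, "z": 0, "yaw": 0},
])

```text
clock: 11.45
eef_pos: [497.2, -86.6, 21.5]
eef_rot: [-3.142, 0.0, -3.041]
wrist_force: [-0.6, -0.7, 2.5]
finger_gap: 0.3
finger_force: 0.9
```

Call:
arm_command([
  {"hand": -1, "x": 0, "y": 0, "z": 0.001, "yaw": 0},
  {"hand": -1, "x": 0, "y": 0, "z": 0.001, "yaw": 0},
  {"hand": -1, "x": 0, "y": 0, "z": 0, "yaw": 0},
])

```text
clock: 11.75
eef_pos: [497.3, -86.6, 19.5]
eef_rot: [-3.142, 0.0, -3.041]
wrist_force: [-1.0, -0.0, 2.9]
finger_gap: 0.3
finger_force: 1.5
```

Call:
arm_command([
  {"hand": -1, "x": 0, "y": 0, "z": 0.001, "yaw": 0},
  {"hand": -1, "x": 0, "y": 0, "z": 0.001, "yaw": 0},
  {"hand": -1, "x": 0, "y": 0, "z": 0, "yaw": 0},
])

```text
clock: 12.05
eef_pos: [497.3, -86.6, 17.4]
eef_rot: [-3.142, 0.0, -3.041]
wrist_force: [-1.5, 0.6, 4.0]
finger_gap: 0.4
finger_force: 2.1
```

Call:
arm_command([
  {"hand": -1, "x": 0, "y": 0, "z": 0.001, "yaw": 0},
  {"hand": -1, "x": 0, "y": 0, "z": 0.0005, "yaw": 0},
  {"hand": -1, "x": 0, "y": 0, "z": 0, "yaw": 0},
])

```text
clock: 12.35
eef_pos: [497.3, -86.6, 16.2]
eef_rot: [-3.141, 0.0, -3.041]
wrist_force: [-1.3, 0.5, 7.8]
finger_gap: 0.1
finger_force: 4.0
```

Call:
arm_command([
  {"hand": -1, "x": 0, "y": 0, "z": 0.0005, "yaw": 0},
  {"hand": -1, "x": 0, "y": 0, "z": 0, "yaw": 0},
  {"hand": -1, "x": 0, "y": 0, "z": 0, "yaw": 0},
])

```text
clock: 12.65
eef_pos: [497.3, -86.6, 16.1]
eef_rot: [-3.141, 0.0, -3.041]
wrist_force: [-5.2, 0.5, 14.5]
finger_gap: 0.7
finger_force: 6.9
```

Bottomed out: 14.5 N, and z has stopped. Now I'll retreat.

Call:
arm_command([
  {"hand": -1, "x": 0, "y": 0, "z": 0, "yaw": 0},
  {"hand": -1, "x": 0, "y": 0, "z": -0.004, "yaw": 0},
  {"hand": -1, "x": 0, "y": 0, "z": -0.01, "yaw": 0},
  {"hand": -1, "x": 0, "y": 0, "z": -0.03, "yaw": 0},
  {"hand": -1, "x": 0, "y": 0, "z": -0.04, "yaw": 0},
  {"hand": -1, "x": 0, "y": 0, "z": -0.04, "yaw": 0},
  {"hand": -1, "x": 0.02, "y": 0, "z": -0.03, "yaw": 0},
  {"hand": -1, "x": 0.03, "y": 0, "z": -0.02, "yaw": 0},
  {"hand": -1, "x": 0, "y": 0, "z": 0, "yaw": 0},
  {"hand": -1, "x": 0, "y": 0, "z": 0, "yaw": 0},
])

```text
clock: 13.65
eef_pos: [447.5, -91.7, 189.8]
eef_rot: [-3.141, 0.001, -3.042]
wrist_force: [-0.9, -0.3, 0.0]
finger_gap: 0.4
finger_force: 0.0
```

```bash
python3 look.py t9; python3 - <<'E'
from cell import manip
print(manip.sign_off())
E
```

```text
idx [(62, -74.94), (68, -75.59), (74, -75.09), (80, -75.51), (86, -75.15)]
13.95 [447.6 -91.5 188.7] [ 3.141e+00 -1.000e-03 -3.041e+00] [0.5 0.  0.7] 0.7
the job is handed in; nothing more can be done
None
```

The job is handed in at about 14 s: the dial's index line is on the tall peg's scale line (within about 0.4° in the camera), the button was then pressed to its stop (about 14.5 N), and the arm is clear of everything.

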